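# Open the wide dust port for sanding

## Task

Two dust boxes stand on the bench, one with a wide round port and one with a narrow one, both with their slide gates shut or nearly so. Before sanding, open the gate of the box with the wide port fully: slide its black grip along its track all the way to the end stop, then let go. Leave the gate of the narrow port as it is.

Things in the scene. Friction and masses are not known exactly. Their poses are not given: they have to be found in the camera images.
- wide_box: wide-port dust box: plywood, 204 x 100 x 50 mm high, screwed to the bench; origin under its centre, x along its length, z up. At its -x end a grey collar, 62 mm outside, 16 mm high, port of 56 mm, axis 62 mm from the origin. At its +x end a steel stop bar 12 mm high across the top and a grey hose stub on the end face. Two rails 4 mm high, 52 mm apart, flank the slide's slot
- wide_gate (a joint): slide of the wide port's gate along the box's x, in m: 0 is shut, 0.072 fully open against the end stop; the port is clear from 0.062 on. Starts at 0 to 0.015. About 3 N moves it; no spring, it stays where it is left. The grip opens away from the collar towards the stop bar, which is away from the robot, up to 25 degrees to either side
- wide_grip (a point): middle of the wide port's black grip, 26 mm above the box's top (76 mm above the bench). The grip is an upright block 16 mm along the slide, 26 mm across it, its top 40 mm above the box's top. x is the opening direction, y across, z up. Clear on both sides but for the rails; shut, it stands 23 mm from the collar
- narrow_grip (a point): the same point on the like grip of the narrow-port box, to be left alone. That box is the same but for its collar, 36 mm outside (port of 30 mm), and starts with its slide at 0 to 0.015 too. The two boxes stand side by side, either one on the left, each turned by itself up to 25 degrees

How it is judged:
By the outcome, as a careful person would: the job done as asked, in the order asked, and still so for the second after the job is handed in, with the robot touching nothing.
It also fails if it takes over 32 s, if anything falls off the work surface, if the arm or the gripper's body presses on something with over 40 N, if the wrist force passes 120 N, or if a joint passes its speed limit or range.

## Robot

A 7-joint arm with a two-finger parallel gripper is mounted at the origin on the work surface; the furniture and walls round the work are solid. World frame = base frame: x ahead of the robot, y to its left, z up, the work surface at z = 0. Lengths are in mm, angles in rad, forces in N, time in s.
With the tool pointing down it reaches from about 400 to 875 mm from the base axis. Payload 4.4 kg.
Tool frame: the origin (TCP) lies midway between the tips of the shut fingers; the grasp point (between the pads) lies 19 mm behind it; z points along the fingers, y is the line along which they close (so a half turn about z gives the same grasp; the last joint's range is limited). The gripper opens to 85 mm and grips with 20 to 120 N. Pads are 22 mm wide; open, the fingers measure 114 mm over their backs; the gripper's body (76 mm by 85 mm) begins 54 mm behind the grasp point. The pads swing forward as they close: fully open they stand 13 mm farther back than shut.
Start: joints at [-1.229, 0.628, 0.038, 1.517, -0.027, 0.996, -0.02], TCP at [257.762, 596.721, 231.313] pointing down, gripper open.
Joint ranges: [-3.06, 3.06], [-0.37, 2.12], [-1.25, 1.32], [0.18, 2.47], [-1.1, 4.24], [0.23, 1.98], [-2.94, 2.94]. Speed limits (rad/s): [2.57, 2.57, 3.14, 3.14, 3.14, 3.14, 3.14].

## Interface

Orientations are given as [roll, pitch, yaw] about the fixed x, y, z axes, in that order (R = Rz(yaw) Ry(pitch) Rx(roll)).
In Python, from cell import ctrl gives the robot as it stands.
- The arm moves only by the shell command python3 -m handwheel 'ROWS'. ROWS is JSON, a list of rows, each a list of 3 entries, a list of its own where there are three numbers: the turn, a rotation vector about the tool's x, y, z in degrees, then the shift along the tool's x, y, z in m, then the closure, from 0 (fully open) to 1 (shut). A call has 1 to 5 rows; each row shifts and turns the commanded pose from where the row before left it, along the tool's axes as they then stand; what a row does not reach is not made up. A row lasts 1/12 s, in which the tool goes at most 41.7 mm and 7.16 degrees, less where a joint would pass 70% of its speed; a pose out of reach is approached as far as the arm can. A call is refused whole if a number of a shift passes 0.0417 or a number of a turn 7.16, either way. A call with a gripper value outside its range is refused whole. The fingers move at their own pace and stop on an object; the grip force is fixed at half the most. Time passes only in rows, so rows that do not move let the fingers close. It gives the time, the measured TCP pose, the force, the opening and the grip force at its end, in the units of the state.
- ctrl.read_state(): the state, without advancing time (a new reading comes with each control period).
- ctrl.get_image(name): name is "scene" or "top" or "wrist"; returns a dict with "pixels" (384x512x3 uint8, red, green, blue), "fx", "fy", "cx", "cy" (pixels), "k1" (the pictures are not rectified: a ray, as slopes to the right and down, at radius r is drawn at 1 + k1 r^2 times it, then the intrinsics apply), "pose" (4x4, takes a point from camera to world coordinates); the wrist camera has in their place "T_tool_cam" (4x4, takes a point from camera to tool coordinates, whose origin is the TCP and whose axes are the flange's). Camera axes: x right, y up, looking along -z (the intrinsics and any distortion apply to the point x, -y, -z); pixel columns grow to the right and rows downward; lengths in mm; the calibration is good to about 2 mm. A picture is of the moment at which its call begins: read the wrist's pose just before it. There is no depth.
- ctrl.finish_job(): hands the job in; it is judged then, once.
The state is a dict: "clock": time; "qpos": joint angles; "qd": joint speeds; "tau": joint torques, N m; "eef_pos": TCP position; "tool_rot": TCP orientation; "force": force on the tool from outside, world axes, zero at the start; "torque": the same for the moment, N m; "width": finger opening in mm; "gripper_force": force on a finger pad.
Only numpy, scipy, OpenCV 4.12 (cv2) and the standard library are available. Lean on these libraries where they do the work, as an engineer would, in place of code of your own. Each camera call takes 0.05 s, during which the arm holds its last target. There are 200 camera calls.

## Working session

There is one attempt and no reset: what is moved stays moved. The work goes in short steps, Python scripts to look and compute and a shell command to move; the robot and the scene stay as the last step left them, time stands still between calls to the robot, and variables do not carry over. Pictures are saved under pics/ and viewed, at most 10 in all, crops included, and the job is handed in when it is done.

```bash
mkdir -p pics; cat > h.py <<'E'
import numpy as np,cv2
from cell import ctrl
def snap(n,f):
    s=ctrl.read_state(); d=ctrl.get_image(n); cv2.imwrite(f,cv2.cvtColor(np.array(d["pixels"]),cv2.COLOR_RGB2BGR))
    return s,d
def ray(d,u,v,T):
    K=np.array([[d["fx"],0,d["cx"]],[0,d["fy"],d["cy"]],[0,0,1.]])
    p=cv2.undistortPoints(np.array([[[u,v]]],float),K,np.array([d["k1"],0,0,0.]))[0,0]
    T=np.array(T); return T[:3,3],T[:3,:3]@np.array([p[0],-p[1],-1])
def onz(d,u,v,z,T=None):
    o,r=ray(d,u,v,d["pose"] if T is None else T); return o+r*(z-o[2])/r[2]
E
python3 - <<'E'
from h import *
import pickle
a,d=snap("top","pics/top.png"); b,e=snap("scene","pics/scene.png")
pickle.dump((d,e),open("im.pkl","wb"))
print({k:d[k] for k in d if k!="pixels"},a["clock"],a["eef_pos"],a["tool_rot"],a["width"])
E
```

```text
{'fx': 403.09192266470217, 'fy': 403.09192266470217, 'cx': 252.92109841871897, 'cy': 195.20114767319072, 'k1': 0.04419567091081306, 'pose': array([[-2.50393715e-02,  9.95941876e-01, -8.64454078e-02,
         4.30625201e+02],
       [-9.99180537e-01, -2.76837053e-02, -2.95274068e-02,
        -1.15665527e+02],
       [-3.18007102e-02,  8.56352213e-02,  9.95818921e-01,
         9.10123018e+02],
       [ 0.00000000e+00,  0.00000000e+00,  0.00000000e+00,
         1.00000000e+00]])} 0.0 [257.49600426 596.13203925 230.39336859] [-3.13968152e+00  4.77922189e-05  2.73383851e+00] 85.28990407920064
```

View pics/top.png

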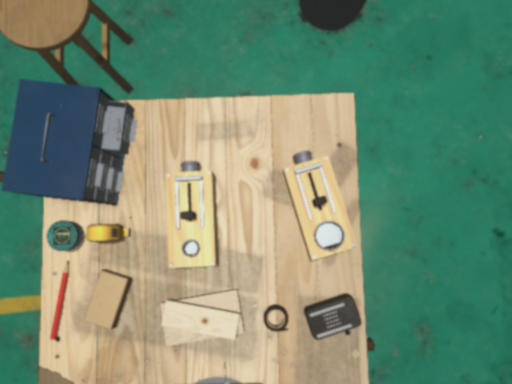

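View pics/scene.png

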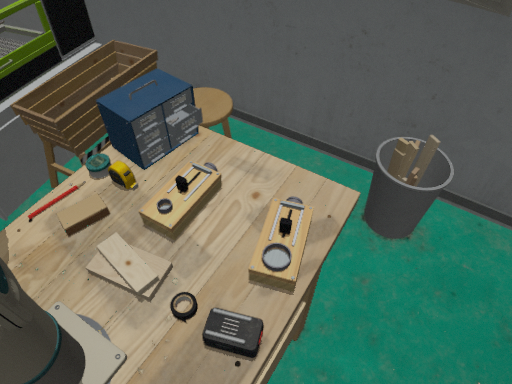

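The top view shows the wide box on the right, with its collar near (329,235), its grip near (320,202) and the stop bar near (310,165). The narrow box is on the left at about (191,220). I'll measure the wide box next.

```bash
python3 - <<'E'
from h import *
import pickle
d,e=pickle.load(open("im.pkl","rb"))
def blob(d,box,lo,hi,pred):
    x0,y0,x1,y1=box; p=np.array(d["pixels"]).astype(int)[y0:y1,x0:x1]
    m=pred(p).astype(np.uint8); n,l,st,c=cv2.connectedComponentsWithStats(m)
    return [(st[i,4],st[i,:4]+[x0,y0,0,0],c[i]+[x0,y0]) for i in np.argsort(-st[1:,4])[:3]+1]
dark=lambda p:p.max(2)<70
grey=lambda p:(p.max(2)-p.min(2)<35)&(p.min(2)>130)
g=blob(d,(295,170,345,215),0,0,dark); c=blob(d,(305,215,350,252),0,0,grey)
print(g);print(c)
print("collar top",onz(d,*c[0][2],66)); print("grip top?",onz(d,*g[0][2],85))
g2=blob(e,(270,205,300,240),0,0,dark); c2=blob(e,(255,240,298,275),0,0,grey); print(g2);print(c2)
print("scene collar",onz(e,*c2[0][2],66),"grip",onz(e,*g2[0][2],78))
for n,dd,b in(("t",d,(270,140,360,265)),("s",e,(240,190,320,295))):
    x0,y0,x1,y1=b; cv2.imwrite(f"pics/c{n}.png",cv2.resize(cv2.cvtColor(np.array(dd["pixels"])[y0:y1,x0:x1],cv2.COLOR_RGB2BGR),None,fx=4.5,fy=4.5,interpolation=2))
E
python3 -c "
import cv2,numpy as np
a=cv2.imread('pics/ct.png');b=cv2.imread('pics/cs.png');h=max(a.shape[0],b.shape[0])
f=lambda i:cv2.copyMakeBorder(i,0,h-i.shape[0],0,0,0)
cv2.imwrite('pics/both.png',np.hstack([f(a),f(b)]))"
```

```text
[(np.int32(64), array([314, 198,  11,   9]), array([318.90625 , 201.234375]))]
[(np.int32(562), array([315, 221,  28,  28]), array([327.79003559, 234.03024911])), (np.int32(14), array([308, 215,   4,   5]), array([309.85714286, 216.85714286])), (np.int32(3), array([338, 245,   3,   3]), array([339., 246.]))]
collar top [ 418.96644238 -243.57642373   66.        ]
grip top? [ 486.16240847 -225.50713132   85.        ]
[(np.int32(186), array([280, 210,  12,  27]), array([285.46774194, 224.86021505])), (np.int32(1), array([293, 206,   1,   1]), array([293., 206.])), (np.int32(1), array([299, 207,   1,   1]), array([299., 207.]))]
[(np.int32(323), array([264, 250,  26,  17]), array([276.13003096, 258.13312693])), (np.int32(16), array([292, 240,   4,   6]), array([293.375 , 242.1875])), (np.int32(1), array([264, 248,   1,   1]), array([264., 248.]))]
scene collar [ 406.99706593 -251.16222008   66.        ] grip [ 483.87506146 -230.33300428   78.        ]
```

View pics/both.png

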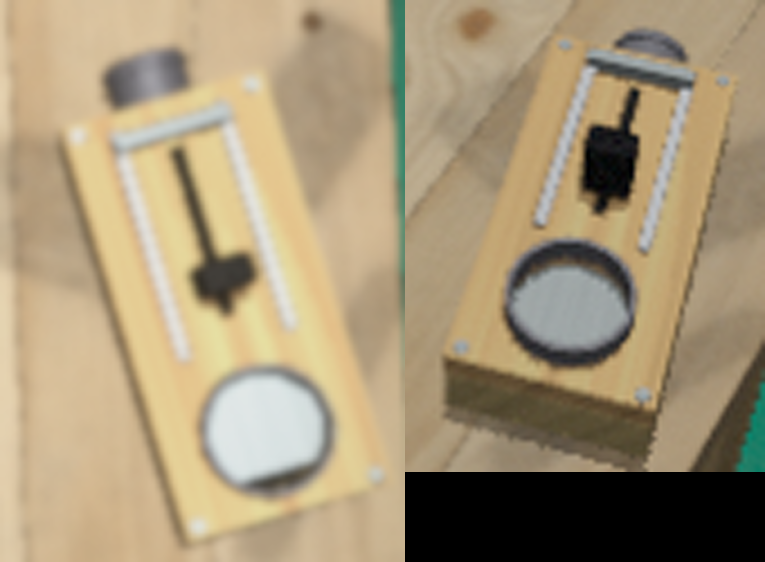

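The crop shows four corner screws, the collar ring centred at (268,430) and the grip at (224,277). Next I'll turn these into positions.

```bash
python3 - <<'E'
from h import *
import pickle
d,e=pickle.load(open("im.pkl","rb"))
f=lambda x,y,o:(x/4.5+o[0]-.4,y/4.5+o[1]-.4)
T=[onz(d,*f(x,y,(270,140)),50) for x,y in((78,135),(252,85),(376,474),(198,525))]
S=[onz(e,*f(x-405,y,(240,190)),50) for x,y in((565,45),(722,80),(643,395),(461,347))]
for P in(T,S):
    P=np.array(P); ax=(P[0]+P[1]-P[2]-P[3])/2; c=P.mean(0); u=ax/np.linalg.norm(ax)
    print(P.round(1).tolist(),"c",c.round(1),"L",np.linalg.norm(ax),"yaw",np.degrees(np.arctan2(u[1],u[0])),"collar",(c-62*u).round(1))
print("collarT",onz(d,*f(268,430,(270,140)),64),"gripT",onz(d,*f(224,277,(270,140)),84))
print("collarS",onz(e,*f(570-405,302,(240,190)),66),"griptop S",onz(e,*f(612-405,140,(240,190)),90))
s=ctrl.read_state()
from scipy.spatial.transform import Rotation as R
print(R.from_euler('xyz',s["tool_rot"]).as_matrix().round(3))
E
```

```text
[[558.4, -164.6, 50.0], [579.9, -247.9, 50.0], [394.8, -297.7, 50.0], [373.0, -214.4, 50.0]] c [ 476.5 -231.2   50. ] L 191.83897530327494 yaw 15.052283171856867 collar [ 416.7 -247.3   50. ]
[[556.4, -165.0, 50.0], [579.1, -247.2, 50.0], [393.9, -297.8, 50.0], [371.5, -214.7, 50.0]] c [ 475.2 -231.2   50. ] L 191.71909537184612 yaw 15.172304245401309 collar [ 415.4 -247.4   50. ]
collarT [ 416.55469727 -246.58809628   64.        ] gripT [ 486.36505292 -226.60243748   84.        ]
collarS [ 410.11114517 -249.72447459   66.        ] griptop S [ 485.52632483 -228.80784224   90.        ]
[[-0.918  0.397 -0.001]
 [ 0.397  0.918 -0.002]
 [-0.    -0.002 -1.   ]]
```

The two views agree: box centre (476,-231), yaw 15.1°, grip near (486,-228), so the slide is about 10 mm open. I'll lift first, then carry across.

```bash
python3 -m handwheel '[[[0,0,0],[0,0,-0.04],0],[[0,0,0],[0,0,-0.04],0],[[0,0,0],[-0.0242,-0.0304,0],0],[[0,0,0],[-0.0242,-0.0304,0],0],[[0,0,0],[-0.0242,-0.0304,0],0]]'
python3 -m handwheel '[[[0,0,0],[-0.0242,-0.0304,0],0],[[0,0,0],[-0.0242,-0.0304,0],0],[[0,0,0],[-0.0242,-0.0304,0],0],[[0,0,0],[-0.0242,-0.0304,0],0],[[0,0,0],[-0.0242,-0.0304,0],0]]'
```

```text
clock: 0.52
eef_pos: [288.3, 483.1, 311.5]
tool_rot: [3.141, 0.0, 2.735]
force: [1.5, -0.4, -0.8]
width: 85.5
gripper_force: 0.0
clock: 0.93
eef_pos: [338.9, 294.6, 311.1]
tool_rot: [-3.141, -0.0, 2.734]
force: [0.9, -0.2, -0.5]
width: 85.4
gripper_force: 0.0
```

```bash
python3 -m handwheel '[[[0,0,0],[-0.0242,-0.0304,0],0],[[0,0,0],[-0.0242,-0.0304,0],0],[[0,0,0],[-0.0242,-0.0304,0],0],[[0,0,0],[-0.0242,-0.0304,0],0],[[0,0,0],[-0.0242,-0.0304,0],0]]'
python3 -m handwheel '[[[0,0,0],[-0.0242,-0.0304,0],0],[[0,0,0],[-0.0242,-0.0304,0],0],[[0,0,0],[-0.0242,-0.0304,0],0],[[0,0,0],[-0.0242,-0.0304,0],0],[[0,0,0],[-0.0242,-0.0304,0],0]]'
python3 -c "
from cell import ctrl
s=ctrl.read_state();print(s['qpos'],s['eef_pos'])"
```

```text
clock: 1.35
eef_pos: [389.6, 107.3, 311.3]
tool_rot: [3.141, -0.0, 2.734]
force: [1.2, -0.3, 0.3]
width: 85.4
gripper_force: 0.0
clock: 1.77
eef_pos: [440.5, -80.2, 311.3]
tool_rot: [3.141, -0.0, 2.734]
force: [1.6, 0.6, 0.4]
width: 85.3
gripper_force: 0.0
[-0.16264772  0.25086199  0.35468128  1.94476547 -0.10545189  0.96377411
  1.40519485] [440.4622192  -80.1881348  311.26359145]
```

```bash
python3 -m handwheel '[[[0,0,0],[-0.0243,-0.0301,0],0],[[0,0,0],[-0.0243,-0.0301,0],0],[[0,0,0],[-0.0243,-0.0301,0],0],[[0,0,0],[-0.0243,-0.0301,0],0],[[0,0,-6.4],[0,0,0.02],0]]'
python3 -m handwheel '[[[0,0,-6.4],[0,0,0.02],0],[[0,0,-6.4],[0,0,0.02],0],[[0,0,-6.4],[0,0,0.02],0],[[0,0,-6.4],[0,0,0.02],0],[[0,0,-6.4],[0,0,0.02],0]]'
python3 - <<'E'
from h import *
s,d=snap("wrist","pics/w1.png"); print(s['qpos'],s['eef_pos'],s['tool_rot'],s['qd'])
from scipy.spatial.transform import Rotation as R
import pickle
T=np.eye(4);T[:3,:3]=R.from_euler('xyz',s['tool_rot']).as_matrix();T[:3,3]=s['eef_pos'];pickle.dump((d,T@np.array(d["T_tool_cam"]),T),open("w.pkl","wb"))
E
```

```text
clock: 2.18
eef_pos: [484.5, -237.6, 293.9]
tool_rot: [-3.134, 0.01, 2.837]
force: [0.8, -1.3, 0.2]
width: 85.4
gripper_force: 0.0
clock: 2.6
eef_pos: [481.8, -227.2, 190.1]
tool_rot: [3.141, -0.0, -2.874]
force: [-0.2, 0.6, -0.2]
width: 85.3
gripper_force: 0.0
[ 0.27267836  0.52059589  0.17018223  1.89281075 -0.12571072  0.73901991
  2.35252516] [ 481.80036678 -227.24361873  190.08702262] [ 3.14102671e+00 -3.54170842e-04 -2.87372350e+00] [ 0.31953119  0.30294641 -0.46012194  0.24064294  0.16714263 -0.59218106
  1.14918703]
```

View pics/w1.png

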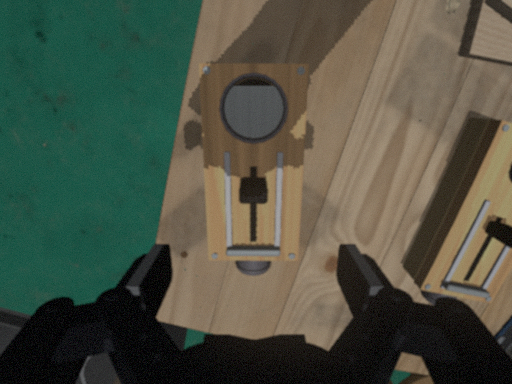

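The wrist view shows the wide box with its collar at (253,107), screws at (207,71), (300,71), (292,257) and (214,257), and grip at (253,190).

```bash
python3 - <<'E'
from h import *
import pickle
d,C,T=pickle.load(open("w.pkl","rb"))
P=np.array([onz(d,*p,50,C) for p in((207,71),(300,71),(292,257),(214,257))])
ax=P[2]+P[3]-P[0]-P[1]; print(P.round(1),P.mean(0),np.degrees(np.arctan2(ax[1],ax[0])))
p=np.array(d["pixels"]); m=(p[172:208,238:270].max(2)<45).astype(np.uint8)
for r in m: print(''.join('.#'[v] for v in r))
for v in (179,190,203): print(onz(d,253,v,90,C),onz(d,253,v,50,C))
s=ctrl.read_state();print(s["eef_pos"],s["tool_rot"])
E
```

```text
[[ 395.8 -294.7   50. ]
 [ 373.3 -212.6   50. ]
 [ 559.6 -161.2   50. ]
 [ 582.6 -245.2   50. ]] [ 477.81024269 -228.40076617   50.        ] 15.140856210571387
.............#####..............
.............#####..............
.............#####..............
..............####..............
.............#####..............
............######..............
......###################.......
....#######################.....
....######################......
....#######################.....
....#######################.....
...########################.....
...########################.....
...#########################....
...#########################....
...#########################....
...#########################....
..##########################....
..##########################....
...#####################.###....
...#########################....
..#######################.......
...######################.#.....
...##.##################..##....
...#########.####..####..#.#....
...##.####.#....#.........#.....
...###.##....###...##.....##....
...###.##.##.#..#..#..##..##....
...#####.#.......#..###.#.##....
....##..#.##.#.#....##.####.....
.............#.###..............
.............####...............
..............###...............
..............#.#...............
...............##...............
...............#................
[ 472.78733037 -229.91979216   90.        ] [ 483.82249795 -226.9950326    50.        ]
[ 482.51850934 -227.26212019   90.        ] [ 495.15717746 -223.89943031   50.        ]
[ 494.33512212 -224.03508881   90.        ] [ 508.92092789 -220.14064974   50.        ]
[ 479.51906217 -226.18002549  186.65738856] [ 3.1368891  -0.00552087 -2.86891717]
```

```bash
python3 -m handwheel '[[[0,0,0],[0,0,0.02],0],[[0,0,0],[0,0,0],0],[[0,0,0],[0,0,0],0]]'
python3 - <<'E'
from h import *
from scipy.spatial.transform import Rotation as R
import pickle
s,d=snap("wrist","pics/w2.png")
T=np.eye(4);T[:3,:3]=R.from_euler('xyz',s['tool_rot']).as_matrix();T[:3,3]=s['eef_pos'];C=T@np.array(d["T_tool_cam"])
p=np.array(d["pixels"])
m=(p[:,:,:].max(2)<45).astype(np.uint8); m[:130]=0;m[260:]=0;m[:,:215]=0;m[:,295:]=0
m=cv2.morphologyEx(cv2.morphologyEx(m,3,np.ones((5,5))),2,np.ones((12,12)))
print(cv2.boundingRect(m)); x,y,w,h=cv2.boundingRect(m)
a=onz(d,x+w/2,y,56,C);b=onz(d,x+w/2,y+h,90,C);print("near bottom",a,"far top",b,"mid",(a+b)/2)
t=np.array([482.6,-228.3,66]); print(T[:3,:3].T@(t-T[:3,3]),s["tool_rot"],s["eef_pos"])
E
```

```text
clock: 2.9
eef_pos: [481.5, -227.2, 171.1]
tool_rot: [3.14, -0.002, -2.881]
force: [0.4, -1.1, 0.0]
width: 85.9
gripper_force: 0.0
(240, 185, 28, 27)
near bottom [ 481.7886251  -226.35993143   56.        ] far top [ 494.49488153 -223.0384953    90.        ] mid [ 488.14175332 -224.69921336   73.        ]
[ -0.98818036  -1.43806573 105.06568438] [ 3.14032775e+00 -1.75786321e-03 -2.88096633e+00] [ 481.48732693 -227.24595673  171.06899409]
```

View pics/w2.png

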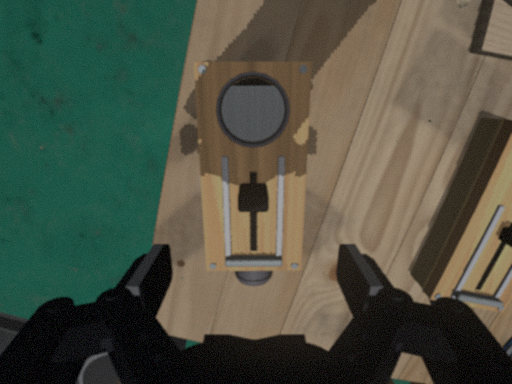

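Grip at (253,197) is laterally centred between the fingers, whose middle is at column 254. I'll descend and close.

```bash
python3 -m handwheel '[[[0,0,0],[-0.001,-0.001,0.03],0],[[0,0,0],[0,0,0.03],0],[[0,0,0],[0,0,0.025],0],[[0,0,0],[0,0,0.02],0],[[0,0,0],[0,0,0],0]]'
python3 -m handwheel '[[[0,0,0],[0,0,0],1],[[0,0,0],[0,0,0],1],[[0,0,0],[0,0,0],1],[[0,0,0],[0,0,0],1],[[0,0,0],[0,0,0],1]]'
python3 -m handwheel '[[[0,0,0],[0,0,0],1],[[0,0,0],[0,0,0],1],[[0,0,0],[0,0,0],1],[[0,0,0],[0,0,0],1],[[0,0,0],[0,0,0],1]]'
```

```text
clock: 3.37
eef_pos: [482.0, -227.3, 64.3]
tool_rot: [3.139, -0.004, -2.88]
force: [-0.9, -0.4, 0.3]
width: 85.0
gripper_force: 0.0
clock: 3.78
eef_pos: [483.9, -228.0, 67.5]
tool_rot: [-3.141, 0.001, -2.879]
force: [-2.8, 16.3, 18.6]
width: 25.7
gripper_force: 14.8
clock: 4.2
eef_pos: [484.0, -227.8, 67.8]
tool_rot: [-3.141, 0.002, -2.879]
force: [-1.9, 2.3, 9.3]
width: 24.6
gripper_force: 58.6
```

Gripped. Now slide it open along tool -x.

```bash
python3 -m handwheel '[[[0,0,0],[-0.006,0,0],1],[[0,0,0],[-0.006,0,0],1],[[0,0,0],[-0.006,0,0],1],[[0,0,0],[-0.006,0,0],1],[[0,0,0],[-0.006,0,0],1]]'
python3 -m handwheel '[[[0,0,0],[-0.005,0,0],1],[[0,0,0],[-0.005,0,0],1],[[0,0,0],[-0.005,0,0],1],[[0,0,0],[-0.005,0,0],1],[[0,0,0],[0,0,0],1]]'
```

```text
clock: 4.62
eef_pos: [512.1, -220.2, 67.8]
tool_rot: [3.141, -0.0, -2.879]
force: [-3.3, 2.7, 10.5]
width: 24.9
gripper_force: 58.9
clock: 5.03
eef_pos: [532.8, -214.6, 67.8]
tool_rot: [-3.141, 0.002, -2.878]
force: [-1.5, 1.9, 7.4]
width: 24.7
gripper_force: 58.8
```

```bash
python3 -m handwheel '[[[0,0,0],[-0.003,0,0],1],[[0,0,0],[-0.003,0,0],1],[[0,0,0],[-0.002,0,0],1],[[0,0,0],[0,0,0],1]]'
python3 -m handwheel '[[[0,0,0],[-0.002,0,0],1],[[0,0,0],[-0.002,0,0],1],[[0,0,0],[0,0,0],1]]'
```

```text
clock: 5.37
eef_pos: [539.8, -212.7, 67.8]
tool_rot: [3.142, 0.001, -2.879]
force: [-2.6, 2.7, 8.2]
width: 25.0
gripper_force: 58.9
clock: 5.62
eef_pos: [542.0, -212.1, 67.8]
tool_rot: [3.141, -0.002, -2.879]
force: [-6.2, 1.7, 11.8]
width: 24.9
gripper_force: 59.2
```

```bash
python3 -m handwheel '[[[0,0,0],[-0.002,0,0],1],[[0,0,0],[-0.001,0,0],1],[[0,0,0],[0,0,0],1]]'
python3 -m handwheel '[[[0,0,0],[-0.002,0,0],1],[[0,0,0],[-0.001,0,0],1],[[0,0,0],[0,0,0],1]]'
```

```text
clock: 5.87
eef_pos: [542.0, -212.1, 67.8]
tool_rot: [3.139, -0.006, -2.88]
force: [-10.5, 0.6, 15.6]
width: 24.5
gripper_force: 59.8
clock: 6.12
eef_pos: [542.1, -212.1, 67.8]
tool_rot: [3.138, -0.011, -2.881]
force: [-15.4, -0.8, 19.8]
width: 24.8
gripper_force: 60.4
```

It has stopped, and force builds at the expected end position (about 72 mm of slide). I'll ease off, release, rise and look.

```bash
python3 -m handwheel '[[[0,0,0],[0.003,0,0],1],[[0,0,0],[0.002,0,0],1],[[0,0,0],[0,0,0],0],[[0,0,0],[0,0,0],0],[[0,0,0],[0,0,0],0]]'
python3 -m handwheel '[[[0,0,0],[0,0,0],0],[[0,0,0],[0,0,0],0],[[0,0,0],[0,0,0],0],[[0,0,0],[0,0,-0.01],0],[[0,0,0],[0,0,-0.03],0]]'
python3 -m handwheel '[[[0,0,0],[0,0,-0.04],0],[[0,0,0],[0,0,-0.04],0],[[0,0,0],[0.03,0,-0.02],0],[[0,0,0],[0,0,0],0],[[0,0,0],[0,0,0],0]]'
python3 - <<'E'
from h import *
s,d=snap("wrist","pics/w3.png"); print(s["eef_pos"],s["force"])
E
```

```text
clock: 6.53
eef_pos: [544.8, -211.8, 66.6]
tool_rot: [-3.141, 0.001, -2.879]
force: [-0.8, -0.4, 0.4]
width: 60.5
gripper_force: 0.0
clock: 6.95
eef_pos: [541.4, -210.6, 103.6]
tool_rot: [3.137, -0.007, -2.879]
force: [0.4, 0.4, 0.0]
width: 85.3
gripper_force: 0.0
clock: 7.37
eef_pos: [514.8, -220.7, 208.5]
tool_rot: [-3.14, 0.002, -2.881]
force: [-0.1, -0.3, -0.1]
width: 85.2
gripper_force: 0.0
[ 514.75252474 -220.72689311  208.51880429] [-0.1356624  -0.30261417 -0.09928694]
```

View pics/w3.png

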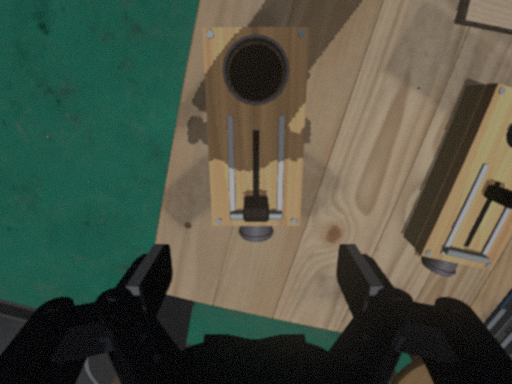

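The wide port at (256,69) is fully dark, and the grip at (256,208) stands against the stop bar. I'll check the slide distance before handing in.

```bash
python3 - <<'E'
from h import *
from scipy.spatial.transform import Rotation as R
s,d=snap("wrist","pics/w4.png")
T=np.eye(4);T[:3,:3]=R.from_euler('xyz',s['tool_rot']).as_matrix();T[:3,3]=s['eef_pos'];C=T@np.array(d["T_tool_cam"])
P=np.array([onz(d,*p,50,C) for p in((209,34),(301,33),(294,222),(218,222))]);c=P.mean(0)
ax=P[2]+P[3]-P[0]-P[1];u=ax/np.linalg.norm(ax)
p=np.array(d["pixels"]);m=(p[:,240:272].max(2)<45).sum(1);print([(i,int(m[i])) for i in range(188,228)])
for v in(195,196,197,198):print("near bottom",v,(onz(d,256,v,54,C)-c)@u)
for v in(219,220,221,222):print("far top",v,(onz(d,256,v,90,C)-c)@u)
E
```

```text
[(188, 2), (189, 3), (190, 3), (191, 4), (192, 3), (193, 3), (194, 3), (195, 5), (196, 5), (197, 20), (198, 20), (199, 20), (200, 21), (201, 21), (202, 21), (203, 22), (204, 22), (205, 22), (206, 22), (207, 19), (208, 18), (209, 12), (210, 7), (211, 9), (212, 7), (213, 6), (214, 9), (215, 3), (216, 7), (217, 10), (218, 17), (219, 17), (220, 1), (221, 0), (222, 0), (223, 0), (224, 0), (225, 0), (226, 0), (227, 0)]
near bottom 195 62.711964183108115
near bottom 196 63.858278006857354
near bottom 197 65.00723699285787
near bottom 198 66.15885472192342
far top 219 75.01162719936386
far top 220 76.07758283737886
far top 221 77.14616969482947
far top 222 78.21740167560706
```

The near face gives 73 mm and the far top edge about 69, so 71 ± 2 mm. That fits the hard stop I felt.

```bash
python3 -c "
from cell import ctrl
print(ctrl.finish_job())"
```

```text
the job is handed in; nothing more can be done
None
```

I slid the wide-port gate open until it stopped (measured at about 71 mm of its 72 mm travel), released the grip, left the narrow gate alone, and handed the job in at about 7.5 s.

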